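# Crack open the sealed instrument box under the work light

## Robot

A 6-joint arm with a two-finger parallel gripper is mounted at the origin on the work surface. World frame = base frame: x ahead of the robot, y to its left, z up, the work surface at z = 0. Lengths are in m, angles in rad, forces in N, time in s.
With the tool pointing down it reaches from about 0.375 to 0.9 m from the base axis. Payload 3.1 kg.
Tool frame: the origin (TCP) lies midway between the tips of the shut fingers; the grasp point (between the pads) lies 19 mm behind it (ctrl.grasp_offset is the distance from the TCP to the grasp point, in m); z points along the fingers, y is the direction in which the jaws open and shut (so a half turn about z gives the same grasp; the last joint's range is limited). The gripper opens to 87 mm and grips with 3 to 60 N. Pads are 19 mm wide; open, the fingers measure 117 mm over their backs; the gripper's body (75 mm by 190 mm) begins 51 mm behind the grasp point.
Start: joints at [-1.508, 0.527, 1.433, -0, 1.181, -0.178], TCP at [0.15, -0.607, 0.186] pointing down, gripper open.
Joint ranges: [-3.08, 3.08], [-0.75, 2.2], [0.22, 2.44], [-1.43, 4.57], [0, 2.65], [-2.85, 2.85]. Speed limits (rad/s): [2.79, 2.79, 3.14, 3.14, 3.14, 3.14].

## Interface

Orientations are given as a unit quaternion [w, x, y, z].
In Python, from cell import ctrl gives the robot as it stands.
- The arm moves only by the tool move_arm, never from a script. Its argument "moves" is text: rows parted by semicolons, each of 7 numbers parted by spaces: the finger opening in m, from 0 to 0.087, then the shift along the tool's x, y, z in m, then the turn, a rotation vector about the tool's x, y, z in rad. In form: hand x y z wx wy wz; .... A call has 1 to 5 rows; each row is the pose to reach, as a shift and turn from the pose commanded when the call began, along the tool's axes at that moment; what a row does not reach only later rows make up. A row lasts 1/8 s, in which the tool goes at most 62.5 mm and 10.7 degrees, less where a joint would pass 70% of its speed; a pose out of reach is approached as far as the arm can. A call with a gripper value outside its range is refused whole. The fingers move at their own pace and stop on an object; "newtons" is the grip in N (left out, the last holds). Time passes only in rows, so rows that repeat a pose let the fingers close. It gives the time, the measured TCP pose, the force and the opening at its end, in the units of the state.
- ctrl.state(): the state, without advancing time (a new reading comes with each control period).
- ctrl.grab_frame(name): name is "scene" or "top" or "wrist"; returns a dict with "img" (400x640x3 uint8, blue, green, red), "vfov" (degrees; the focal length in pixels is half the picture's height over the tangent of half this angle, whatever the lens; pixels are square), "cx", "cy" (the principal point, pixels), "rvec" (rotation vector, rad) and "tvec" (3), from world to camera coordinates, as OpenCV has them. Camera axes: x right, y down, z forward; pixel columns grow to the right and rows downward; lengths in m; the calibration is good to about 2 mm. A picture is of the moment at which its call begins. There is no depth.
- ctrl.job_done(): hands the job in, once; it reports no verdict.
The state is a dict: "t": time; "joint_positions": joint angles; "joint_velocities": joint speeds; "effort": joint torques, N m; "eef_pos": TCP position; "orientation": TCP orientation; "contact_force": force on the tool from outside, world axes, zero at the start; "moment": the same for the moment, N m; "gripper_width": finger opening in m.
Only numpy, scipy, OpenCV 4.12 (cv2) and the standard library are available. Lean on these libraries where they do the work, as an engineer would, in place of code of your own. Each camera call takes 0.05 s, during which the arm holds its last target. There are 200 camera calls.

## Task

Raise the panel of the folding work light to about 60 degrees and let go of it, so that the bench is lit. Then pull the stuck lid of the steel instrument box free of its gasket without letting it fly wide open, and finish while still holding the lid just slightly open, its front lip about 3 cm above the rim, carried by the fingers and not propped on anything. Leave the other things on the table where they are.

Things in the scene. Friction and masses are not known exactly. Their poses are not given: they have to be found in the camera images.
- light: base of the folding work light, a flat grey plastic slab 140 mm (its x) by 200 mm (its y) by 22 mm, fixed to the table. Origin: centre of its underside; x points away from the robot when its yaw is 0. A white panel is hinged along its far (+x) edge, like a laptop screen
- light_panel (a joint): angle of the light's panel: 0 = folded flat and level on the base, growing as the front of the panel is raised (1.05 rad = 60 degrees). The hinge is stiff: it takes about 5 to 7 N at the bar, square to the panel, to raise it (more if the fingers squeeze the bar so hard that it turns stiffly between them) and it stays where it is left. It starts only a little raised (0.1 to 0.35 rad)
- light_hinge (a point): point on the light's hinge axis, mid-width, 30 mm above the table, 65 mm behind (+x of) the base's centre; the hinge axis is level and runs along the base's y
- light_bar (a point): middle of the round steel pull bar (10 mm thick, 110 mm long along the base's y, joined at its two ends) that sticks out from the free front edge of the panel. It is 170 mm from the hinge axis, in the panel's plane, with an open gap 40 mm wide between the bar and the panel's edge, so fingers can close on it from above along the base's x. The panel is 10 mm thick
- tin: stainless steel instrument box, 180 mm (its x) by 200 mm (its y), rim 75 mm above the table, fixed to the table. Origin: centre of its underside; its x points away from the robot when its yaw is 0. Its steel lid, hinged along the far (+x) rim, is stuck down on a rubber gasket
- tin_lid (a joint): angle of the lid (0.3 to 0.55 kg): 0 = shut and sealed, growing as its front is raised; 0.16 rad lifts the front lip 30 mm. The gasket holds until the pull straight up at the bar reaches about 10 to 15 N, gives way suddenly and has let go fully by 0.04 rad (lip 7 mm up). From there only its weight, 2 to 4 N at the bar (plus rubbing in a tight grip), pulls it shut; let go, it falls shut
- tin_hinge (a point): point on the lid's hinge axis, mid-width, at the box's far rim, 75 mm above the table, 90 mm behind (+x of) the box's centre; the hinge axis is level and runs along the box's y
- tin_bar (a point): middle of the round steel bar handle on the lid (10 mm thick, 100 mm long along the box's y, on a leg at each end). Its centre is 40 mm above the lid's top face (121 mm above the table when shut) and 145 mm in front of the hinge axis; fingers can close on it from above along the box's x
- tin_lip (a point): middle of the lid's front lip, underside, 185 mm in front of the hinge axis; at rim height (75 mm above the table) when shut. The lid is 6 mm thick
- amber_bottle: bystander, to be left alone: small amber glass bottle, 38 mm across, 85 mm tall, loose on the table; origin at the centre of its underside
- amber_vial: bystander, to be left alone: tiny amber vial, 28 mm across, 55 mm tall, loose on the table; origin at the centre of its underside
- green_bottle: bystander, to be left alone: small green bottle, 44 mm across, 90 mm tall, loose on the table; origin at the centre of its underside
- squeeze_bottle: bystander, to be left alone: white squeeze bottle, 64 mm across, 150 mm tall, loose on the table; origin at the centre of its underside
- spray_can: bystander, to be left alone: spray can, 52 mm across, 180 mm tall, loose on the table; origin at the centre of its underside
- phone: bystander, to be left alone: phone lying flat, 150 x 74 x 9 mm, loose on the table; origin at the centre of its underside

How it is judged:
By the outcome, as a careful person would: the job done as asked, in the order asked, and still so for the second after the job is handed in, while the arm keeps its last pose, push and grip.
It also fails if it takes over 48 s, if anything falls off the work surface, if the arm or the gripper's body presses on something with over 40 N, if the wrist force passes 120 N, or if a joint passes its speed limit or range.

## Working session

There is one attempt and no reset: what is moved stays moved. The work goes in short steps, Python scripts to look and compute and a tool call to move; the robot and the scene stay as the last step left them, time stands still between calls to the robot, and variables do not carry over. Pictures are saved under pics/ and viewed, about 8 in all and at most 12, crops included, and the job is handed in when it is done.

Besides the shell and the picture viewer there is one more tool, called after "Request:" as name(argument=value, ...) on one line, values as JSON. move_arm: Moves the arm, as the interface text tells. Its arguments: {"type":"object","properties":{"moves":{"type":"string"},"newtons":{"type":"number"}},"required":["moves"]}

```bash
mkdir -p pics
cat > h.py <<'E'
import numpy as np, cv2, json
from cell import ctrl
def grab(n,save=None):
    f=ctrl.grab_frame(n)
    if save: cv2.imwrite('pics/'+save,f['img'])
    R=cv2.Rodrigues(np.array(f['rvec'],float))[0]; t=np.array(f['tvec'],float).ravel()
    fo=200/np.tan(np.radians(f['vfov'])/2)
    f.update(R=R,t=t,f=fo,C=-R.T@t); return f
def ray(f,u,v):
    d=f['R'].T@np.array([(u-f['cx'])/f['f'],(v-f['cy'])/f['f'],1]); return d/np.linalg.norm(d)
def onz(f,u,v,z):
    d=ray(f,u,v); return f['C']+d*(z-f['C'][2])/d[2]
def proj(f,P):
    p=(f['R']@np.atleast_2d(P).T).T+f['t']; return np.c_[p[:,0]/p[:,2]*f['f']+f['cx'],p[:,1]/p[:,2]*f['f']+f['cy']]
E
python3 - <<'E'
from h import *
a=grab('top','top1.png');b=grab('scene','scene1.png')
for f in(a,b): print(f['C'],f['R'].round(3).tolist(),f['f'],f['cx'],f['cy'])
print(ctrl.state())
E
```

```text
[ 0.27909861 -0.00341578  1.49737885] [[-0.017, -1.0, 0.003], [-0.983, 0.016, -0.183], [0.183, -0.007, -0.983]] 515.4965902603511 319.35206277598905 200.85448871194043
[1.1502941  0.40477364 0.8508069 ] [[-0.545, 0.839, -0.015], [0.592, 0.372, -0.715], [-0.594, -0.398, -0.699]] 395.52333032240597 320.07804524278055 206.4602318084825
{'t': 0.1, 'joint_positions': array([-1.50750857e+00,  5.28370451e-01,  1.43375401e+00, -3.40268061e-05,
        1.18140715e+00, -1.78530191e-01]), 'joint_velocities': array([-4.87295501e-05, -1.24056364e-03, -2.56427875e-03,  6.34353369e-04,
       -1.59786099e-03,  1.55671304e-04]), 'effort': array([-3.33832159e-04, -4.40985990e+01, -1.77150911e+01,  6.35318086e-02,
        5.34290413e-02, -4.44920465e-05]), 'eef_pos': array([ 0.1496208 , -0.60608293,  0.18507766]), 'orientation': array([-9.68776880e-04,  9.92698163e-01,  1.20620964e-01,  4.01242804e-05]), 'contact_force': array([-0.45515134, -0.9687596 , -0.14865102]), 'moment': array([-0.00414011,  0.02644201,  0.00853567]), 'gripper_width': 0.08712770151839165}
```

View pics/top1.png

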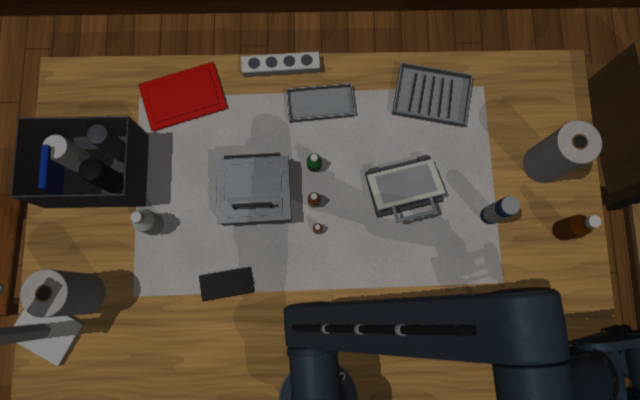

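View pics/scene1.png

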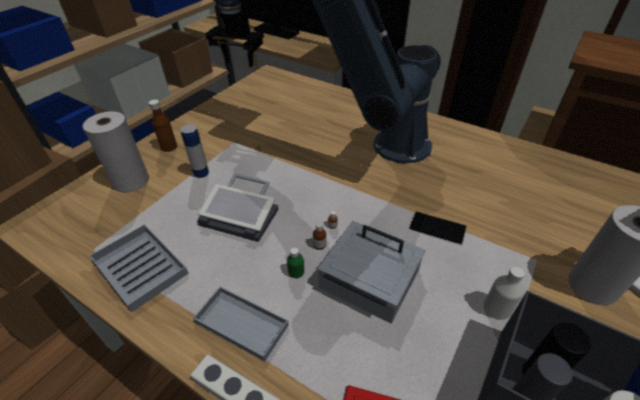

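The top view shows the light at about (405,187) with its bar near (416,213), and the tin at about (253,188) with its bar near (252,205). The three small bottles stand between them, at x≈315. I'll enlarge and brighten both.

Run:
```python
from h import *
a=cv2.imread('pics/top1.png');b=cv2.imread('pics/scene1.png')
def cr(i,x,y,w,h,s):
    c=cv2.resize(i[y:y+h,x:x+w],None,fx=s,fy=s,interpolation=cv2.INTER_CUBIC); return np.clip(c.astype(float)*1.7,0,255).astype('uint8')
c1=np.hstack([cr(a,205,145,100,75*1+10,4),cr(a,355,145,100,85,4)])
c2=np.hstack([cr(b,310,215,125,80,3.2),cr(b,185,165,125,80,3.2)])
cv2.imwrite('pics/crops.png',np.vstack([c1,c2]));print(c1.shape,c2.shape)
```

```text
(340, 800, 3) (256, 800, 3)
```

View pics/crops.png

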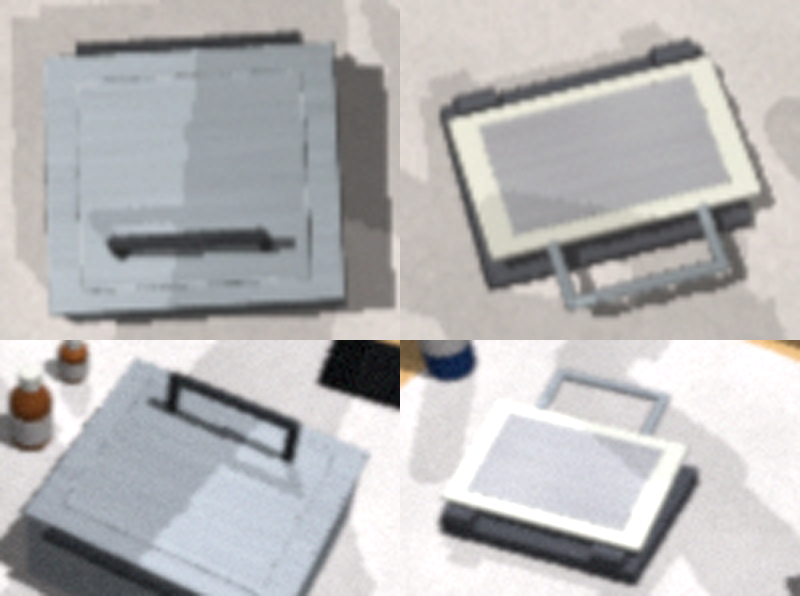

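Crop readings: lid corners, bar ends and panel corners are clear in both views. I'll triangulate them.

Run:
```python
from h import *
a=grab('top');b=grab('scene')
T=lambda x,y:(x/4+205-.4,y/4+145-.4)
L=lambda x,y:((x-400)/4+355-.4,y/4+145-.4)
TS=lambda x,y:(x/3.2+310-.4,(y-340)/3.2+215-.4)
LS=lambda x,y:((x-400)/3.2+185-.4,(y-340)/3.2+165-.4)
def tri(p,q):
    d1,d2=ray(a,*p),ray(b,*q);A=np.c_[d1,-d2];s=np.linalg.lstsq(A,b['C']-a['C'],rcond=None)[0]
    P,Q=a['C']+s[0]*d1,b['C']+s[1]*d2;return (P+Q)/2,np.linalg.norm(P-Q)
print('lid corners TL TR BR BL')
for c in[(44,57),(335,43),(343,298),(52,313)]: print(onz(a,*T(*c),.081).round(4))
print('tinbar');print(onz(a,*T(112,240),.121),onz(a,*T(268,235),.121))
for n,p,q in[('tb+y',T(112,243),TS(293,427+0)),('tb-y',T(268,236),TS(174,378))]:print(n,*tri(p,q))
for n,p,q in[('bar-y',(720,268),(558,374)),('bar+y',(575,302),(667,398)),('near-y',(757,190),(500,402)),('near+y',(492,258),(687,447)),('far+y',(447,118),(637,548)),('far-y',(705,58),(443,497))]:print(n,*tri(L(*p),LS(*q)))
print('scene lid',[onz(b,*TS(*c),.081).round(4).tolist() for c in[(135,360),(370,457),(22,516)]])
for n,uv,z in[('green',(315,168),0.02),('amber',(314,205),.02),('vial',(318,232),.01),('can',(490,218),.02)]:print(n,onz(a,*uv,z))
```

```text
lid corners TL TR BR BL
[0.6681 0.2792 0.081 ]
[0.675 0.073 0.081]
[0.492  0.0685 0.081 ]
[0.4848 0.2701 0.081 ]
tinbar
[0.52825801 0.22269574 0.121     ] [0.52996256 0.11703627 0.121     ]
tb+y [0.52672391 0.22154917 0.12056868] 0.002535945316979934
tb-y [0.52923208 0.11850948 0.11812421] 0.0026907566583237027
bar-y [ 0.51013844 -0.33860744  0.06934011] 0.0059970566733702066
bar+y [ 0.48458761 -0.23124581  0.07030019] 0.004082244396676428
near-y [ 0.56550605 -0.36781252  0.06149453] 0.000727506618955239
near+y [ 0.51984358 -0.17781256  0.06098046] 0.0013938323107138756
far+y [ 0.62733113 -0.15182738  0.03893344] 0.0018068625672395516
far-y [ 0.67068801 -0.34325044  0.03576876] 0.003193336319123341
scene lid [[0.4965, 0.0679, 0.081], [0.4897, 0.2736, 0.081], [0.6815, 0.0764, 0.081]]
green [ 0.65224571 -0.00210774  0.02      ]
amber [0.54146035 0.00252531 0.02      ]
vial [ 0.4634746  -0.00783229  0.01      ]
can [ 0.49476468 -0.50729351  0.02      ]
```

```bash
cat >> h.py <<'E'
from scipy.spatial.transform import Rotation as Ro
def pose():
    s=ctrl.state();q=s['orientation'];return np.array(s['eef_pos']),Ro.from_quat([q[1],q[2],q[3],q[0]]),s
def delta(grasp,yawx):
    "tool-axis shift+turn bringing the grasp point to `grasp`, tool down, tool x at yawx"
    p,R,s=pose();x=np.array([np.cos(yawx),np.sin(yawx),0]);z=np.array([0,0,-1.]);Rt=np.c_[x,np.cross(z,x),z]
    tcp=np.array(grasp)+z*ctrl.grasp_offset
    print('shift',R.inv().apply(tcp-p).round(4),'turn',(R.inv()*Ro.from_matrix(Rt)).as_rotvec().round(4))
LY=.233+np.pi/2; TY=.03+np.pi/2
def st():
    p,R,s=pose();print('t',s['t'],'tcp',p.round(4),'grasp',(p+R.apply([0,0,-ctrl.grasp_offset])).round(4),'F',np.round(s['contact_force'],2),'w',round(s['gripper_width'],4))
E
python3 - <<'E'
from h import *
st();delta([.4974,-.285,.20],LY)
E
```

```text
t 0.2 tcp [ 0.1496 -0.6063  0.1853] grasp [ 0.1496 -0.6063  0.204 ] F [ 0.35 -0.63 -0.08] w 0.0872
shift [ 0.4146 -0.2287  0.0044] turn [-8.000e-04 -1.200e-03 -1.562e+00]
```

Request:
move_arm(moves="0.035 0 0 -0.06 0 0 -0.18; 0.035 0.05 -0.03 -0.06 0 0 -0.36; 0.035 0.1 -0.055 -0.06 0 0 -0.54; 0.035 0.15 -0.083 -0.06 0 0 -0.72; 0.035 0.2 -0.11 -0.06 0 0 -0.9", newtons=15)

```text
t: 0.82
eef_pos: [0.3186, -0.4506, 0.2459]
orientation: [0.0, 0.84, 0.543, 0.0]
contact_force: [1.7, -0.9, -0.1]
gripper_width: 0.0449
```

Run:
```python
from h import *
st();delta([.4974,-.285,.20],LY)
```

```text
t 0.825 tcp [ 0.3186 -0.4506  0.2459] grasp [ 0.3186 -0.4506  0.2646] F [ 1.66 -0.87 -0.14] w 0.0449
shift [0.2245 0.0949 0.0647] turn [ 1.000e-04 -1.000e-04 -6.566e-01]
```

Request:
move_arm(moves="0.035 0.055 0.024 0.01 0 0 -0.17; 0.035 0.11 0.048 0.02 0 0 -0.34; 0.035 0.165 0.071 0.04 0 0 -0.51; 0.035 0.2245 0.095 0.0645 0 0 -0.657; 0.035 0.2245 0.095 0.0645 0 0 -0.657")

```text
t: 1.45
eef_pos: [0.4983, -0.2834, 0.1795]
orientation: [-0.002, 0.62, 0.785, 0.0]
contact_force: [0.8, -1.1, -0.2]
gripper_width: 0.0349
```

Run:
```python
from h import *
st();delta([.4974,-.285,.07],LY)
f=grab('wrist');g=grab('scene');print(proj(f,[[.4974,-.285,.07],[.4846,-.2312,.07],[.5101,-.3386,.07]]))
w=cv2.resize(np.clip(f['img']*1.5,0,255).astype('uint8'),(480,300))
s=cv2.resize(np.clip(g['img'][90:290,140:460]*1.5,0,255).astype('uint8'),(480,300))
cv2.imwrite('pics/w1.png',np.vstack([w,s]))
```

```text
t 1.45 tcp [ 0.4983 -0.2834  0.1795] grasp [ 0.4983 -0.2835  0.1982] F [ 0.83 -1.1  -0.17] w 0.0349
shift [-0.0018 -0.001   0.1282] turn [-0.0019 -0.0038  0.0004]
[[318.02167391 188.52711158]
 [317.95167918 137.30646857]
 [318.04074588 234.81855331]]
```

View pics/w1.png

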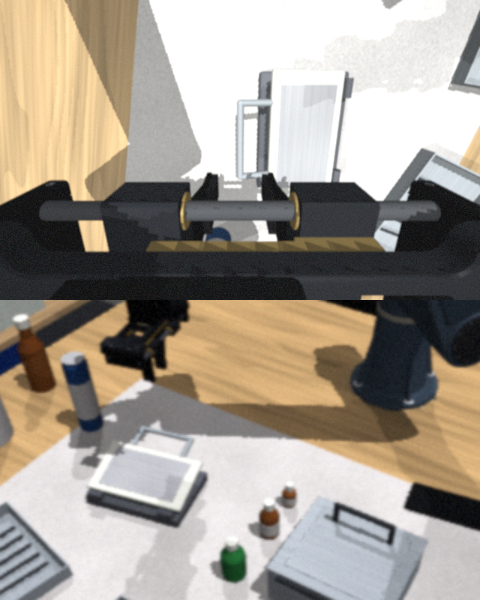

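The wrist view shows the bar at column ≈319, rows 133–236. The projection gave 318 and 137–235, and the fingers straddle it, so I'm descending.

Request:
move_arm(moves="0.035 -0.002 -0.001 0.045 0 0 0; 0.035 -0.002 -0.001 0.09 0 0 0; 0.035 -0.002 -0.001 0.127 0 0 0; 0.035 -0.002 -0.001 0.127 0 0 0; 0 -0.002 -0.001 0.127 0 0 0", newtons=12)

```text
t: 2.17
eef_pos: [0.4972, -0.2916, 0.056]
orientation: [0.001, 0.623, 0.782, -0.0]
contact_force: [1.0, -1.2, 0.4]
gripper_width: 0.0305
```

Request:
move_arm(moves="0 0 0 0 0 0 0; 0 0 0 0 0 0 0; 0 0 0 0 0 0 0")

```text
t: 2.55
eef_pos: [0.4972, -0.2899, 0.0553]
orientation: [0.001, 0.622, 0.783, -0.0]
contact_force: [-0.7, 0.5, -0.4]
gripper_width: 0.0042
```

Run:
```python
from h import *
st();p,R,s=pose();g=p+R.apply([0,0,-ctrl.grasp_offset])
d=np.array([np.cos(.233),np.sin(.233),0]);h=np.array([.6584,-.2467,.03])
v=g-h;r=np.hypot(v@-d,v[2]);a0=np.arctan2(v[2],-(v@d));print(r,a0)
for a in np.linspace(a0,1.07,14)[1:]:
    q=h+r*(-np.cos(a)*d+np.array([0,0,np.sin(a)]));print(round(a,3),R.inv().apply(q-g).round(4))
```

```text
t 2.55 tcp [ 0.4972 -0.2899  0.0553] grasp [ 0.4972 -0.2899  0.074 ] F [-0.69  0.49 -0.43] w 0.0042
0.17255602953097812 0.2579290479614643
0.32 [ 0.0048  0.0031 -0.0103]
0.383 [ 0.0048  0.0068 -0.0204]
0.445 [ 0.0048  0.0111 -0.0303]
0.508 [ 0.0048  0.0161 -0.0399]
0.57 [ 0.0048  0.0216 -0.0491]
0.633 [ 0.0048  0.0277 -0.058 ]
0.695 [ 0.0048  0.0344 -0.0665]
0.758 [ 0.0049  0.0415 -0.0745]
0.82 [ 0.0049  0.0492 -0.0821]
0.883 [ 0.0049  0.0573 -0.0892]
0.945 [ 0.005   0.0658 -0.0958]
1.008 [ 0.005   0.0748 -0.1018]
1.07 [ 0.005   0.0841 -0.1073]
```

Width is 4 mm and the bar is 10 mm, so the grip missed. I'll look.

Run:
```python
from h import *
st()
f=grab('wrist');g=grab('scene');t=grab('top')
B=lambda i,w,h:cv2.resize(np.clip(i*1.6,0,255).astype('uint8'),(w,h),interpolation=cv2.INTER_CUBIC)
cv2.imwrite('pics/w2.png',np.vstack([B(f['img'][150:350,160:480],400,250),B(g['img'][140:260,180:340],400,300)]))
```

```text
t 2.55 tcp [ 0.4972 -0.2899  0.0553] grasp [ 0.4972 -0.2899  0.074 ] F [-0.69  0.49 -0.43] w 0.0042
```

View pics/w2.png

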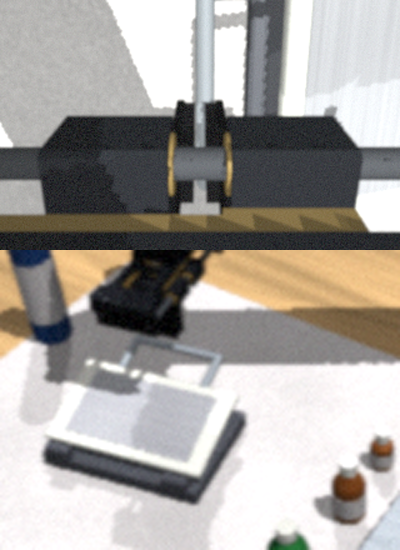

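Run:
```python
from h import *
st();p,R,s=pose();g=grab('scene');f=grab('wrist')
for o in(-.07,-.0187,0):
    P=p+R.apply([0,0,o]);u=proj(g,P)[0];print(o,P.round(4),u,((u-[180,140])*2.5+[0,250]).round(), proj(f,P))
for P in([.4974,-.285,.07],[.4846,-.2312,.07],[.5101,-.3386,.07]):
    u=proj(g,P)[0];print(u,((u-[180,140])*2.5+[0,250]).round())
print(s['joint_positions'])
```

```text
t 2.7 tcp [ 0.4969 -0.2896  0.0547] grasp [ 0.4969 -0.2896  0.0734] F [ 0.12 -0.15  0.48] w 0.0012
-0.07 [ 0.4969 -0.2896  0.1247] [247.33760313 164.19521179] [168. 310.] [[318.32067693 274.22166646]]
-0.0187 [ 0.4969 -0.2896  0.0734] [249.73898615 177.46471006] [174. 344.] [[318.64106094 233.65653379]]
0 [ 0.4969 -0.2896  0.0547] [250.57929062 182.10804209] [176. 355.] [[318.72113249 223.51834785]]
[250.9359998  178.91510132] [177. 347.]
[267.3823216  182.70909224] [218. 357.]
[234.93227531 175.21133895] [137. 338.]
[-7.21837140e-01  6.41793633e-01  1.66935495e+00 -3.70017511e-05
  8.30087347e-01 -9.50078337e-01]
```

Run:
```python
from h import *
p,R,s=pose();g=grab('scene');f=grab('wrist')
def draw(fr,x,y,w,h,k):
    c=cv2.resize(np.clip(fr['img'][y:y+h,x:x+w]*1.7,0,255).astype('uint8'),None,fx=k,fy=k,interpolation=cv2.INTER_CUBIC)
    pts=[(R.apply([a*.0375,b*.095,-.07])+p,(0,0,255)) for a in(-1,1) for b in(-1,1)]+[(p,(0,255,0)),(p+R.apply([0,0,-.0187]),(255,0,0))]
    pts+=[(np.array(q),(255,0,255)) for q in([.4846,-.2312,.07],[.5101,-.3386,.07])]
    for P,col in pts:
        u=(proj(fr,P)[0]-[x,y])*k
        if abs(u).max()<2000: cv2.circle(c,tuple(int(v) for v in u),4,col,-1)
    return c
A=draw(g,190,80,130,180,3.3);B=draw(f,220,100,200,180,2)
H=max(A.shape[0],B.shape[0]);pad=lambda i:cv2.copyMakeBorder(i,0,H-i.shape[0],0,0,0)
o=np.hstack([pad(A),pad(B)]);cv2.imwrite('pics/w3.png',o[:600,:840][:, :800]);print(o.shape,A.shape,B.shape,f['C'],f['f'])
```

```text
(594, 829, 3) (594, 429, 3) (360, 400, 3) [ 0.47977466 -0.21335592  0.25403992] 289.8826195825946
```

View pics/w3.png

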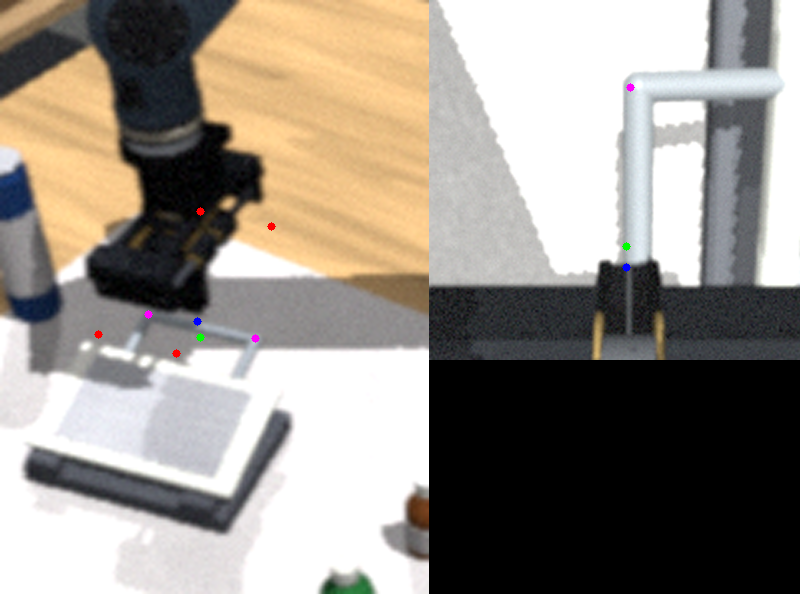

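The bar is untouched, and the fingers look shut above it: their tips sit about 30 mm higher than the reported TCP implies. The wrist view also puts the bar about 4 mm farther along light x. I'll open and go down cautiously, watching the force.

Request:
move_arm(moves="0.033 0 0 -0.02 0 0 0; 0.033 0.004 0.004 -0.02 0 0 0; 0.033 0.004 0.004 -0.02 0 0 0; 0.033 0.004 0.004 0 0 0 0; 0.033 0.004 0.004 0.007 0 0 0")

```text
t: 3.52
eef_pos: [0.4988, -0.2839, 0.0459]
orientation: [-0.002, 0.622, 0.783, 0.0]
contact_force: [0.0, 1.0, 0.0]
gripper_width: 0.0321
```

Request:
move_arm(moves="0.033 0 0 0.005 0 0 0; 0.033 0 0 0.01 0 0 0; 0.033 0 0 0.015 0 0 0; 0.033 0 0 0.015 0 0 0")

```text
t: 4.03
eef_pos: [0.4996, -0.2847, 0.0322]
orientation: [-0.0, 0.622, 0.783, 0.0]
contact_force: [0.1, 0.1, 0.2]
gripper_width: 0.0331
```

Run:
```python
from h import *
st();p,R,s=pose();f=grab('wrist');g=grab('scene')
B=lambda i,k:cv2.resize(np.clip(i*1.7,0,255).astype('uint8'),None,fx=k,fy=k,interpolation=cv2.INTER_CUBIC)
A=B(g['img'][100:280,180:330],2.6);W=B(f['img'][100:280,220:420],2)
H=A.shape[0];W=cv2.copyMakeBorder(W,0,H-W.shape[0],0,0,0);cv2.imwrite('pics/w4.png',np.hstack([A,W]));print(A.shape)
```

```text
t 4.025 tcp [ 0.4996 -0.2847  0.0322] grasp [ 0.4996 -0.2847  0.0509] F [0.14 0.11 0.18] w 0.0331
(468, 390, 3)
```

View pics/w4.png

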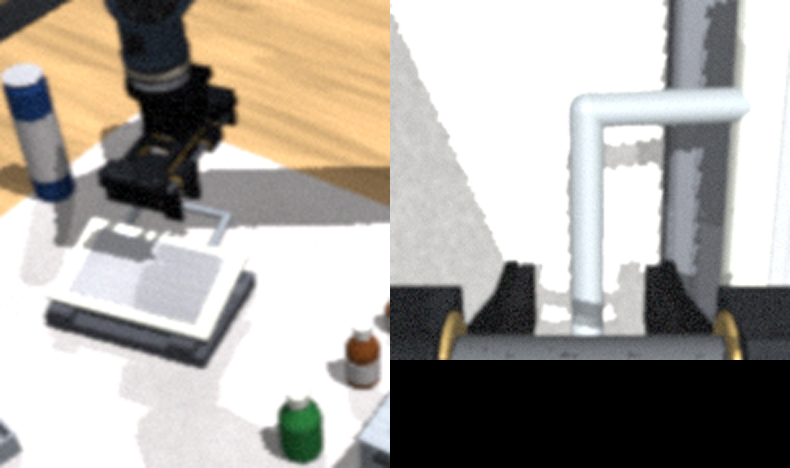

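Run:
```python
from h import *
p,R,s=pose();f=grab('wrist');g=grab('scene')
print('cam',f['C'].round(4),'axis',f['R'][2].round(3),'TCP depth',(f['R']@p+f['t']),proj(f,p),'grasp',proj(f,p+R.apply([0,0,-.0187])))
d=ray(f,320,231);c=d@f['R'][2];print('tip est',(f['C']+d*.174/c).round(4))
# scene: near finger tip pixel, intersect vertical plane
d=ray(g,253.8,175);n=np.array([np.cos(.233),np.sin(.233),0]);q=p+n*.024;print('scene tip',(g['C']+d*((q-g['C'])@n)/(d@n)).round(4),'expected px',proj(g,q))
# bar width profile in wrist
gr=cv2.cvtColor(f['img'],cv2.COLOR_BGR2GRAY)
for r in(165,180,195,210,225): print(r,gr[r,300:335].tolist())
```

```text
cam [ 0.4828 -0.2087  0.2322] axis [ 0.064 -0.277 -0.959] TCP depth [-0.00062969  0.01809159  0.2135718 ] [[318.66635519 223.45777121]] grasp [[318.58378829 233.58871401]]
tip est [ 0.4985 -0.2749  0.0709]
scene tip [ 0.5163 -0.2503  0.1142] expected px [[248.55100889 193.45178769]]
165 [192, 191, 196, 196, 196, 193, 195, 193, 178, 134, 111, 114, 123, 125, 133, 141, 143, 147, 147, 147, 148, 140, 133, 130, 121, 114, 135, 175, 195, 188, 187, 188, 189, 190, 193]
180 [192, 192, 195, 196, 197, 192, 187, 161, 129, 106, 103, 113, 122, 127, 131, 136, 141, 144, 149, 147, 143, 142, 135, 129, 122, 116, 115, 121, 122, 122, 120, 119, 119, 121, 119]
195 [192, 193, 191, 191, 192, 190, 179, 143, 117, 101, 105, 112, 120, 126, 130, 137, 140, 143, 143, 145, 144, 141, 138, 130, 121, 118, 137, 170, 188, 187, 188, 191, 196, 201, 203]
210 [188, 191, 189, 188, 189, 190, 188, 182, 158, 122, 106, 110, 119, 125, 128, 135, 138, 144, 147, 146, 145, 142, 137, 131, 118, 118, 143, 181, 195, 197, 196, 198, 197, 198, 191]
225 [192, 192, 194, 193, 191, 187, 185, 169, 136, 115, 104, 109, 117, 125, 128, 135, 140, 142, 145, 145, 145, 140, 135, 129, 123, 116, 141, 178, 192, 195, 197, 194, 194, 192, 189]
```

Tips look level with the bar at about z 0.07, though the reported TCP is 0.032. I'll go 12 mm deeper and test-close gently.

Request:
move_arm(moves="0.03 0 0 0.006 0 0 0; 0.03 0 0 0.012 0 0 0; 0 0 0 0.012 0 0 0; 0 0 0 0.012 0 0 0; 0 0 0 0.012 0 0 0", newtons=5)

```text
t: 4.85
eef_pos: [0.4989, -0.2851, 0.0205]
orientation: [-0.001, 0.622, 0.783, -0.001]
contact_force: [-1.8, -1.2, 0.3]
gripper_width: 0.0096
```

Request:
move_arm(moves="0 0 0 0 0 0 0; 0 0 0 0 0 0 0")

```text
t: 5.1
eef_pos: [0.499, -0.285, 0.0205]
orientation: [-0.001, 0.622, 0.783, -0.0]
contact_force: [-3.5, -2.5, 0.4]
gripper_width: 0.0096
```

Gripped: the width equals the bar's. I'll centre it, go 6 mm deeper, and regrip at 12 N.

Request:
move_arm(moves="0.022 0 0 0 0 0 0; 0.022 0 -0.0015 0 0 0 0; 0.022 0 -0.0015 0.006 0 0 0; 0 0 -0.0015 0.006 0 0 0; 0 0 -0.0015 0.006 0 0 0", newtons=12)

```text
t: 5.72
eef_pos: [0.499, -0.285, 0.0143]
orientation: [0.0, 0.622, 0.783, 0.0]
contact_force: [4.2, 3.2, -3.8]
gripper_width: 0.0095
```

Request:
move_arm(moves="0 0 0 0 0 0 0; 0 0 0 0 0 0 0")

```text
t: 5.98
eef_pos: [0.4989, -0.2849, 0.0143]
orientation: [0.0, 0.622, 0.783, 0.0]
contact_force: [4.9, 2.6, -3.8]
gripper_width: 0.0089
```

Run:
```python
from h import *
st();p,R,s=pose();a0=.24
for a in np.linspace(a0,1.08,13)[1:]: print(round(a,2),round(.17*(np.cos(a0)-np.cos(a)),4),round(-.17*(np.sin(a)-np.sin(a0)),4))
```

```text
t 5.975 tcp [ 0.4989 -0.2849  0.0143] grasp [ 0.4989 -0.2849  0.033 ] F [ 4.87  2.63 -3.78] w 0.0089
0.31 0.0032 -0.0115
0.38 0.0073 -0.0226
0.45 0.0121 -0.0335
0.52 0.0176 -0.0441
0.59 0.0239 -0.0542
0.66 0.0308 -0.0638
0.73 0.0384 -0.073
0.8 0.0467 -0.0815
0.87 0.0555 -0.0895
0.94 0.0649 -0.0969
1.01 0.0747 -0.1036
1.08 0.085 -0.1095
```

Request:
move_arm(moves="0 0 0.003 -0.0115 0 0 0; 0 0 0.007 -0.0225 0 0 0; 0 0 0.012 -0.0335 0 0 0; 0 0 0.0175 -0.044 0 0 0; 0 0 0.0175 -0.044 0 0 0")

```text
t: 6.6
eef_pos: [0.5164, -0.2809, 0.0598]
orientation: [0.001, 0.622, 0.783, 0.0]
contact_force: [4.0, 2.6, 0.2]
gripper_width: 0.0094
```

Run:
```python
from h import *
st();g=grab('scene');f=grab('wrist')
B=lambda i,k:cv2.resize(np.clip(i*1.7,0,255).astype('uint8'),None,fx=k,fy=k,interpolation=cv2.INTER_CUBIC)
cv2.imwrite('pics/w5.png',np.hstack([B(g['img'][100:280,180:330],2.6),B(f['img'][100:280,220:370],2.6)]))
```

```text
t 6.6 tcp [ 0.5164 -0.2809  0.0598] grasp [ 0.5163 -0.2809  0.0785] F [3.98 2.62 0.22] w 0.0094
```

View pics/w5.png

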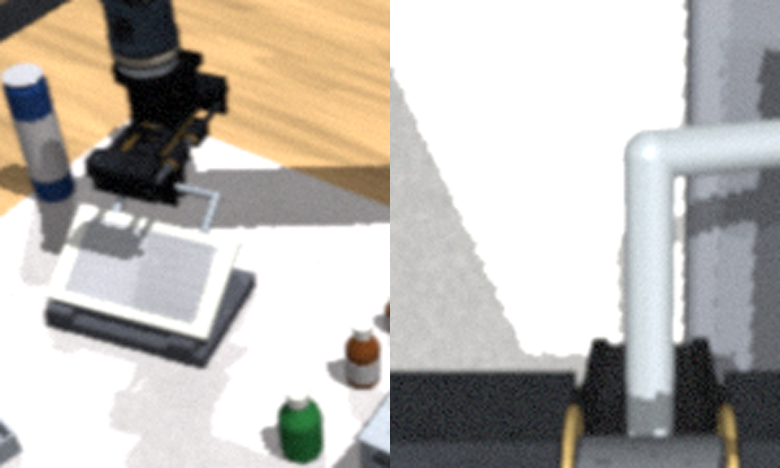

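It's held: the bar is deep between the fingers and the panel is rising. Continuing along the arc.

Request:
move_arm(moves="0 0 0.0063 -0.01 0 0 0; 0 0 0.0132 -0.0197 0 0 0; 0 0 0.0208 -0.0289 0 0 0; 0 0 0.029 -0.0374 0 0 0; 0 0 0.038 -0.0454 0 0 0")

```text
t: 7.32
eef_pos: [0.5509, -0.2725, 0.1046]
orientation: [-0.002, 0.622, 0.783, -0.001]
contact_force: [-5.4, -1.5, -2.6]
gripper_width: 0.0093
```

Request:
move_arm(moves="0 0 0.0094 -0.0074 0 0 0; 0 0 0.0192 -0.014 0 0 0; 0 0 0.025 -0.0175 0 0 0; 0 0 0.025 -0.0175 0 0 0")

```text
t: 7.82
eef_pos: [0.5758, -0.2668, 0.1237]
orientation: [-0.001, 0.622, 0.783, -0.001]
contact_force: [-6.7, -0.7, 5.8]
gripper_width: 0.0097
```

Run:
```python
from h import *
st();g=grab('scene');t=grab('top')
B=lambda i,k:cv2.resize(np.clip(i*1.7,0,255).astype('uint8'),None,fx=k,fy=k,interpolation=cv2.INTER_CUBIC)
cv2.imwrite('pics/w6.png',np.hstack([B(g['img'][90:270,180:330],2.6),B(t['img'][130:250,355:455],3.9)]))
```

```text
t 7.825 tcp [ 0.5758 -0.2668  0.1237] grasp [ 0.5758 -0.2668  0.1424] F [-6.68 -0.69  5.78] w 0.0097
```

View pics/w6.png

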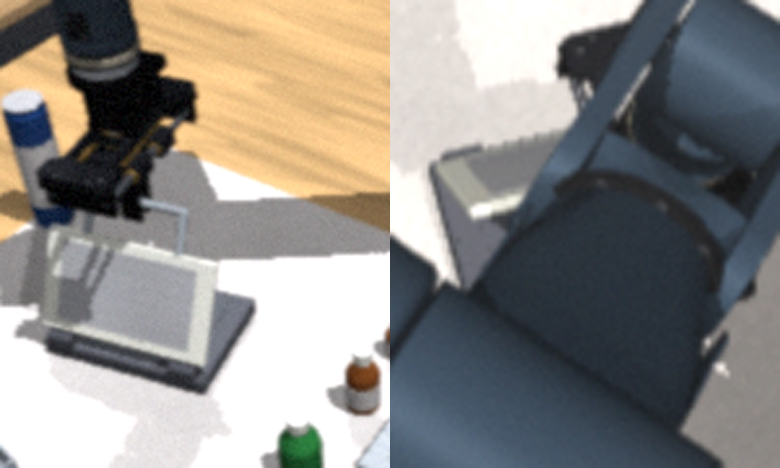

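Run:
```python
from h import *
g=grab('scene');px=lambda x,y:((x)/2.6+180-.3,y/2.6+90-.3)
d=np.array([np.cos(.233),np.sin(.233),0]);n=np.array([-d[1],d[0],0]);h=np.array([.6584,-.2467,.03])
def ang(uv,off):
    r=ray(g,*uv);o=h+n*off;P=g['C']+r*((o-g['C'])@n)/(r@n);v=P-h;print(P.round(4),'r',np.hypot(v@d,v[2]).round(4),'ang',np.arctan2(v[2],-(v@d)).round(3))
ang(px(217,263),.096);ang(px(186,210),.055);ang(px(208,365),.096)
u=lambda c:(((c[0]-400)/3.2+185-.4),((c[1]-340)/3.2+165-.4))
print('initial');ang(u((687,447)),.096);ang(u((667,398)),.055);ang(u((637,548)),.096)
```

```text
[ 0.5707 -0.1689  0.1326] r 0.1227 ang 0.99
[ 0.558  -0.214   0.1756] r 0.1712 ang 1.017
[ 0.62   -0.1572  0.0271] r 0.017 ang -0.171
initial
[ 0.5167 -0.1817  0.0567] r 0.1257 ang 0.214
[ 0.4805 -0.2324  0.0664] r 0.1736 ang 0.211
[ 0.6245 -0.1561  0.034 ] r 0.0127 ang 0.322
```

Panel measures ≈1.0–1.02 rad; I'll nudge up 0.03 rad, then release and retreat straight up.

Request:
move_arm(moves="0 0 0.005 -0.003 0 0 0; 0 0 0.005 -0.003 0 0 0; 0.026 0 0.005 -0.003 0 0 0; 0.026 0 0.005 -0.003 0 0 0; 0.026 0 0.005 -0.003 0 0 0")

```text
t: 8.6
eef_pos: [0.5826, -0.266, 0.125]
orientation: [0.001, 0.622, 0.783, 0.0]
contact_force: [-0.3, 0.3, 0.8]
gripper_width: 0.0243
```

Request:
move_arm(moves="0.026 0 0 -0.015 0 0 0; 0.026 0 0 -0.035 0 0 0; 0.026 0 0 -0.075 0 0 0; 0.026 0 0 -0.13 0 0 0; 0.026 0 0 -0.17 0 0 0")

```text
t: 9.22
eef_pos: [0.5825, -0.2663, 0.2983]
orientation: [0.002, 0.622, 0.783, 0.0]
contact_force: [0.2, -0.2, 0.3]
gripper_width: 0.0262
```

Run:
```python
from h import *
st();delta([.5285,.17,.26],TY);delta([.5285,.17,.19],TY)
```

```text
t 9.225 tcp [ 0.5825 -0.2663  0.2983] grasp [ 0.5824 -0.2662  0.317 ] F [ 0.18 -0.21  0.29] w 0.0262
shift [0.4373 0.0459 0.0558] turn [0.0034 0.0028 0.1981]
shift [0.4376 0.0456 0.1258] turn [0.0034 0.0028 0.1981]
```

Request:
move_arm(moves="0.05 0.055 0.006 0 0 0 0.04; 0.05 0.11 0.012 0 0 0 0.08; 0.05 0.165 0.018 0 0 0 0.12; 0.05 0.22 0.024 0 0 0 0.16; 0.05 0.275 0.03 0 0 0 0.198")

```text
t: 9.85
eef_pos: [0.5486, 0.0106, 0.2957]
orientation: [0.001, 0.697, 0.717, 0.001]
contact_force: [0.7, -0.4, 0.2]
gripper_width: 0.0494
```

Run:
```python
from h import *
st();delta([.5285,.17,.22],TY)
```

```text
t 9.85 tcp [0.5486 0.0106 0.2957] grasp [0.5486 0.0106 0.3144] F [ 0.65 -0.44  0.23] w 0.0494
shift [ 0.16   -0.0158  0.0943] turn [ 0.0022  0.0001 -0.0015]
```

Request:
move_arm(moves="0.05 0.055 -0.005 0.01 0 0 0; 0.05 0.11 -0.011 0.03 0 0 0; 0.05 0.16 -0.016 0.06 0 0 0; 0.05 0.16 -0.016 0.094 0 0 0; 0.05 0.16 -0.016 0.094 0 0 0")

```text
t: 10.48
eef_pos: [0.5259, 0.1688, 0.199]
orientation: [-0.002, 0.696, 0.718, -0.002]
contact_force: [-0.1, -0.5, -0.3]
gripper_width: 0.0501
```

Run:
```python
from h import *
st();f=grab('wrist');g=grab('scene');print(proj(f,[[.5285,.17,.121],[.527,.2215,.121],[.530,.1185,.121]]))
B=lambda i,k:cv2.resize(np.clip(i*1.7,0,255).astype('uint8'),None,fx=k,fy=k,interpolation=cv2.INTER_CUBIC)
cv2.imwrite('pics/w7.png',np.hstack([B(g['img'][90:310,190:440],1.6),B(f['img'][40:260,200:450],1.6)]))
t=grab('top','top7.png')
```

```text
t 10.475 tcp [0.5259 0.1688 0.199 ] grasp [0.526  0.1688 0.2177] F [-0.14 -0.48 -0.29] w 0.0501
[[321.93469579 193.75955913]
 [322.21101219 141.11337574]
 [321.68518171 241.29913316]]
```

View pics/w7.png

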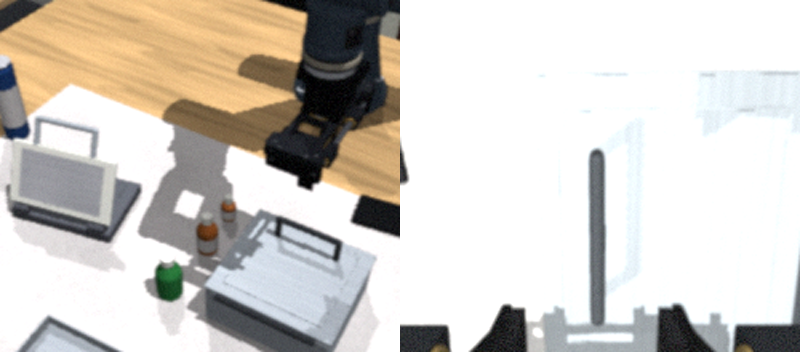

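The light stays up at about 60°. The tin bar is at wrist column 324, rows 135–240, against 322 predicted. I'll descend with a ~4 mm x correction.

Request:
move_arm(moves="0.05 0.001 0.004 0.04 0 0 0; 0.05 0.001 0.004 0.08 0 0 0; 0.05 0.001 0.004 0.1 0 0 0; 0.05 0.001 0.004 0.115 0 0 0; 0.05 0.001 0.004 0.115 0 0 0", newtons=5)

```text
t: 11.25
eef_pos: [0.5323, 0.1689, 0.0855]
orientation: [0.0, 0.697, 0.717, 0.0]
contact_force: [-1.0, -0.7, 0.5]
gripper_width: 0.05
```

Run:
```python
from h import *
st();f=grab('wrist');gr=cv2.cvtColor(f['img'],cv2.COLOR_BGR2GRAY);print(proj(f,[[.53,.17,.121],[.528,.2215,.121]]))
d=gr<90
for r in range(100,250,10):
    x=np.flatnonzero(d[r,200:440])+200
    sp=np.split(x,np.flatnonzero(np.diff(x)>1)+1) if len(x) else []
    print(r,[(int(s[0]),int(s[-1])) for s in sp if len(s)>3])
```

```text
t 11.25 tcp [0.5323 0.1689 0.0855] grasp [0.5323 0.1689 0.1042] F [-1.   -0.72  0.54] w 0.05
[[314.68287687 242.82402165]
 [313.39301904 159.73975325]]
100 []
110 []
120 []
130 []
140 []
150 [(307, 319)]
160 [(304, 320)]
170 [(304, 320)]
180 [(305, 320)]
190 [(305, 320)]
200 [(305, 320)]
210 [(305, 320)]
220 [(306, 321)]
230 [(265, 268), (306, 321), (371, 374)]
240 [(259, 278), (306, 321), (361, 381)]
```

Request:
move_arm(moves="0.05 0.001 -0.0035 0.006 0 0 0; 0.05 0.001 -0.0035 0.012 0 0 0; 0.05 0.001 -0.0035 0.017 0 0 0; 0 0.001 -0.0035 0.017 0 0 0; 0 0.001 -0.0035 0.017 0 0 0", newtons=5)

```text
t: 11.92
eef_pos: [0.5284, 0.1703, 0.0683]
orientation: [0.0, 0.696, 0.718, 0.0]
contact_force: [-0.2, -0.2, 0.4]
gripper_width: 0.0373
```

Request:
move_arm(moves="0 0 0 0 0 0 0; 0 0 0 0 0 0 0; 0 0 0 0 0 0 0")

```text
t: 12.3
eef_pos: [0.5285, 0.1703, 0.0685]
orientation: [0.0, 0.696, 0.718, 0.0]
contact_force: [-0.1, 0.2, -0.3]
gripper_width: 0.0095
```

```bash
python3 -c "
from h import *
st()"
```

```text
t 12.3 tcp [0.5285 0.1703 0.0685] grasp [0.5285 0.1703 0.0872] F [-0.05  0.18 -0.28] w 0.0095
```

Gripped and centred (width 9.5 mm). Now I'll grip firmly and lift slowly.

Request:
move_arm(moves="0 0 0 0 0 0 0; 0 0 0 0 0 0 0; 0 0 0 -0.001 0 0 0; 0 0 0 -0.002 0 0 0; 0 0 0 -0.003 0 0 0", newtons=35)

```text
t: 12.92
eef_pos: [0.529, 0.1703, 0.0704]
orientation: [0.0, 0.696, 0.718, 0.0]
contact_force: [5.7, 0.7, -16.0]
gripper_width: 0.0087
```

Request:
move_arm(moves="0 0 0.0005 -0.001 0 0 0; 0 0 0.001 -0.002 0 0 0; 0 0 0.001 -0.003 0 0 0; 0 0 0.001 -0.003 0 0 0")

```text
t: 13.42
eef_pos: [0.5301, 0.1703, 0.0734]
orientation: [0.0, 0.696, 0.718, 0.0]
contact_force: [4.9, 1.2, -8.3]
gripper_width: 0.0091
```

Request:
move_arm(moves="0 0 0.0013 -0.004 0 0 0; 0 0 0.0028 -0.008 0 0 0; 0 0 0.0043 -0.012 0 0 0; 0 0 0.006 -0.015 0 0 0; 0 0 0.007 -0.017 0 0 0", newtons=22)

```text
t: 14.05
eef_pos: [0.5372, 0.1706, 0.0908]
orientation: [0.0, 0.697, 0.718, 0.001]
contact_force: [5.2, 1.7, -12.7]
gripper_width: 0.0092
```

Request:
move_arm(moves="0 0 0 0 0 0 0; 0 0 0 0 0 0 0")

```text
t: 14.3
eef_pos: [0.5376, 0.1706, 0.0914]
orientation: [0.001, 0.697, 0.718, 0.001]
contact_force: [5.3, 0.6, -7.8]
gripper_width: 0.009
```

Run:
```python
from h import *
st();g=grab('scene');t=grab('top')
B=lambda i,k,b=1.7:cv2.resize(np.clip(i*b,0,255).astype('uint8'),None,fx=k,fy=k,interpolation=cv2.INTER_CUBIC)
cv2.imwrite('pics/w8.png',np.hstack([B(g['img'][190:330,300:440],4,1.5),B(g['img'][145:245,185:245],4)[:,:] if 0 else cv2.copyMakeBorder(B(g['img'][150:240,185:245],4),0,200,0,0,0)]))
```

```text
t 14.3 tcp [0.5376 0.1706 0.0914] grasp [0.5375 0.1706 0.1101] F [ 5.34  0.6  -7.76] w 0.009
```

View pics/w8.png

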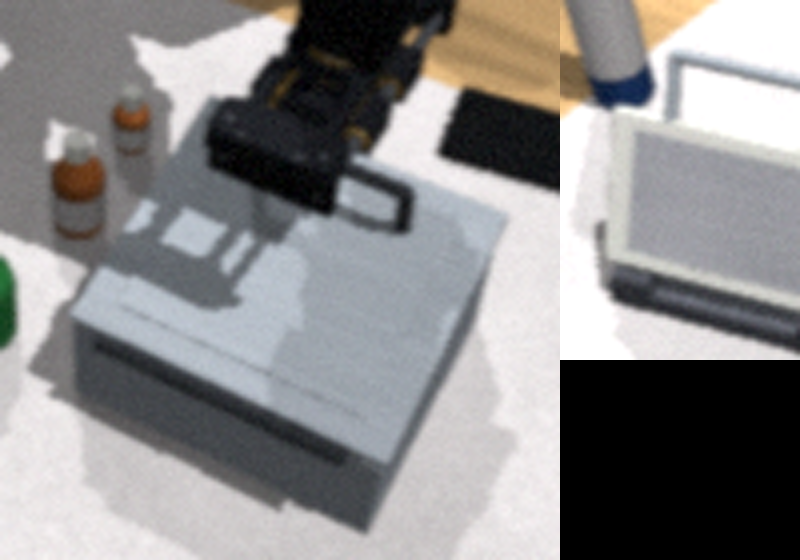

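The lid is slightly open and held. Now I'll measure the lip from its +y front corner, which is at crop (510,213).

Run:
```python
from h import *
g=grab('scene')
d=np.array([np.cos(.03),np.sin(.03),0]);n=np.array([-d[1],d[0],0]);h=np.array([.6735,.1743,.075])
def ang(uv,off,z0):
    r=ray(g,*uv);o=h+n*off;P=g['C']+r*((o-g['C'])@n)/(r@n);v=P-h;rr=np.hypot(v@d,v[2]);a=np.arctan2(v[2],-(v@d))-z0;print(P.round(4),'r',rr.round(4),'ang',a.round(3),'lip',.185*np.sin(a))
for off in(.099,.1015):
    print('init');ang((370/3.2+310-.4,(457-340)/3.2+215-.4),off,.0324)
    print('now');ang((510/4+300-.4,213/4+190-.4),off,.0324)
print('kin from z rise',(.0914-.0685))
# light: near -y top corner etc
d=np.array([np.cos(.233),np.sin(.233),0]);n=np.array([-d[1],d[0],0]);h=np.array([.6584,-.2467,.03])
print('light');ang((190+116/1.6,90+150/1.6),.096,0)
ang(((614-560)/4+185,108/4+150),-.098,0); ang(((675-560)/4+185,56/4+150),-.055,0)
```

```text
init
[0.4553 0.2668 0.0409] r 0.218 ang -0.19 lip -0.03485369005098391
now
[0.4604 0.2669 0.0794] r 0.2103 ang -0.011 lip -0.0021188743825839335
init
[0.4701 0.2697 0.0582] r 0.2011 ang -0.116 lip -0.02143620788734965
now
[0.4751 0.2699 0.0959] r 0.1965 ang 0.074 lip 0.013683344117448067
kin from z rise 0.02289999999999999
light
[ 0.5685 -0.1694  0.1563] r 0.1442 ang 1.067 lip 0.16201443974301497
[ 0.6271 -0.3549  0.139 ] r 0.1223 ang 1.1 lip 0.16490270487942085
[ 0.5927 -0.3188  0.1772] r 0.1678 ang 1.07 lip 0.16229093200752429
```

Run:
```python
from h import *
g=grab('scene');d=np.array([np.cos(.03),np.sin(.03),0]);n=np.array([-d[1],d[0],0]);h=np.array([.6735,.1743,.075])
def pt(a,off,x=.185,z=.006): return h+n*off-d*(x*np.cos(a)+z*np.sin(a))+np.array([0,0,x*np.sin(a)+z*np.cos(a)]) if 0 else h+n*off+d*(-x*np.cos(a)+z*np.sin(a))+np.array([0,0,x*np.sin(a)+z*np.cos(a)])
for a in(0,.1,.13,.163,.19): print(a,round(.185*np.sin(a),4),proj(g,pt(a,.1)).round(1),'bar end',proj(g,pt(a,.05,.145,.046)).round(1))
print('meas init',370/3.2+310-.4,(457-340)/3.2+215-.4,'now',510/4+300-.4,213/4+190-.4)
print('bar end init',293/3.2+310-.4,(427-340)/3.2+215-.4,'now',403/4+300-.4,192/4+190-.4)
st()
```

```text
0 0.0 [[424.  249.2]] bar end [[401.  241.5]]
0.1 0.0185 [[425.  244.9]] bar end [[400.9 239.1]]
0.13 0.024 [[425.3 243.6]] bar end [[400.8 238.4]]
0.163 0.03 [[425.6 242.3]] bar end [[400.7 237.8]]
0.19 0.0349 [[425.8 241.3]] bar end [[400.6 237.3]]
meas init 425.225 251.1625 now 427.1 242.85
bar end init 401.1625 241.7875 now 400.35 237.6
t 14.5 tcp [0.5376 0.1706 0.0914] grasp [0.5375 0.1706 0.1101] F [ 5.9   1.49 -8.58] w 0.0093
```

Request:
move_arm(moves="0 0 0 0 0 0 0; 0 0 0 0 0 0 0; 0 0 0 0 0 0 0; 0 0 0 0 0 0 0; 0 0 0 0 0 0 0")

```text
t: 15.12
eef_pos: [0.5376, 0.1706, 0.0914]
orientation: [0.001, 0.697, 0.718, 0.001]
contact_force: [4.6, 0.5, -8.4]
gripper_width: 0.0092
```

Run:
```python
from h import *
st();g=grab('scene');a=cv2.imread('pics/w8.png')
B=cv2.resize(np.clip(g['img'][190:330,300:440]*1.5,0,255).astype('uint8'),None,fx=4,fy=4,interpolation=cv2.INTER_CUBIC)
print('image change since last',np.abs(B.astype(int)-a[:560,:560]).mean(), cv2.phaseCorrelate(cv2.cvtColor(B,6).astype(float),cv2.cvtColor(a[:560,:560],6).astype(float)))
ctrl.job_done()
```

```text
t 15.125 tcp [0.5376 0.1706 0.0914] grasp [0.5376 0.1706 0.1101] F [ 4.58  0.51 -8.41] w 0.0092
image change since last 2.309264455782313 ((0.009786087704867441, -0.001034507920451233), 0.5336585230479896)
the job is handed in; nothing more can be done
```

I raised the light's panel and let go of it. Then I pulled the tin's lid free of its gasket and handed the job in at t = 15.1 s, still holding the lid slightly open.

**Last checks**
- **Light:** after release, the pictures put the panel at about 1.07–1.10 rad (61–63°). The arm's motion gives about 1.05 rad (60°).
- **Gasket:** the last wrist-force reading before it let go was about 17 N in total (16 N of it downward). The lid did not fly open.
- **Lid:** the arm's 22.9 mm rise at the bar puts the lip about 30 mm above the rim. The three picture readings say 28, 31 and 35 mm.
- **Hold:** the grip is 22 N with a finger width of 9.2 mm. Pose, force and picture did not change over the last 0.6 s of holding.
- **Other things on the table:** I never touched the bottles, can or phone knowingly. I did not measure them again at the end.

**What disagreed**
- **Tool height:** the reported tool point sits about 3 cm lower than the fingertips look in the pictures. My first grasp on the light bar therefore closed on nothing, without moving the bar. I corrected for this by descending carefully and test-closing, and used the same correction at the tin.
- **Force while holding:** the steady pull at the lid bar is about 8 N down and 5 N sideways, more than the 2–4 N lid weight. I put this down to rubbing in the grip but did not confirm it.

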